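# Put the dry chopping boards away by colour

## Robot

A 6-joint arm with a two-finger parallel gripper is mounted at the origin on the work surface. World frame = base frame: x ahead of the robot, y to its left, z up, the work surface at z = 0. Lengths are in m, angles in degrees, forces in N, time in s.
With the tool pointing down it reaches from about 0.4 to 0.825 m from the base axis. Payload 7 kg.
Tool frame: the origin (TCP) lies on the centre line of the jaws, within the pads' length; the fingertips stand 19 mm ahead of it and the grasp point (between the pads) is the TCP (r.tip_extent is the distance from the TCP to the fingertips, in m); z points along the fingers, y is the line along which they close (so a half turn about z gives the same grasp; the last joint's range is limited). The gripper opens to 88 mm and grips with 3 to 60 N. Pads are 19 mm wide; open, the fingers measure 130 mm over their backs; the gripper's body (78 mm by 193 mm) begins 47 mm behind the grasp point.
Start: joints at [87.611, 20.546, 0.682, 0, -70.136, -16.507], TCP at [0.219, 0.639, 0.246] pointing down, gripper open.
Joint ranges: [-176.03, 176.03], [-82.01, 121.73], [-58.28, 71.71], [-173.87, 95.51], [-174.79, -0.11], [-173.66, 173.66]. Speed limits (degrees/s): [136.94, 136.94, 172.46, 180, 180, 180].

## Interface

Orientations are given as [roll, pitch, yaw] about the fixed x, y, z axes, in that order (R = Rz(yaw) Ry(pitch) Rx(roll)).
In Python, from plant import r gives the robot as it stands. The module is installed in compiled form; this text tells all that it offers.
- The arm moves only by the tool jog_arm, never from a script. Its argument "deltas" is a list that holds one entry, the list of rows, each a list of 5 numbers: the opening, from -1 (shut) to 1 (fully open), then the shift along the world's x, y, z in cm, then the turn about the world's z in rad. In form: [[[claw, dx, dy, dz, turn], ...]]. A call has 1 to 8 rows; each row shifts and turns the commanded pose from where the row before left it; what a row does not reach is not made up. A row lasts 1/8 s, in which the tool goes at most 62.5 mm and 10.7 degrees, less where a joint would pass 70% of its speed; a pose out of reach is approached as far as the arm can. A call with a gripper value outside its range is refused whole. The fingers move at their own pace and stop on an object; "force" is the grip in N (left out, the last holds). Time passes only in rows, so rows that do not move let the fingers close. It gives the time, the measured TCP pose, the force, the opening and the grip force at its end, in the units of the state.
- r.get_state(): the state, without advancing time (a new reading comes with each control period).
- r.capture(name): name is "scene" or "top" or "wrist"; returns the picture (400x640x3 uint8, blue, green, red); there is no depth.
- r.camera_info(name): a dict with "fx", "fy", "cx", "cy" (pixels), "view" (4x4, takes a point from world to camera coordinates). Camera axes: x right, y up, looking along -z (the intrinsics and any distortion apply to the point x, -y, -z); pixel columns grow to the right and rows downward; lengths in m; the calibration is good to about 2 mm. A picture is of the moment at which its call begins: read the wrist's pose just before it. camera_info takes no time and is no camera call; for the wrist camera it gives the pose at the moment of the call.
- r.close_job(): hands the job in; it is judged then, once.
The state is a dict: "time_s": time; "joints": joint angles; "qd": joint speeds; "joint_torque": joint torques, N m; "tcp_pos": TCP position; "eef_rot": TCP orientation; "contact_force": force on the tool from outside, world axes, zero at the start; "moment": the same for the moment, N m; "gripper_width": finger opening in m; "gripper_force": force on a finger pad.
Only numpy, scipy, OpenCV 4.12 (cv2) and the standard library are available. Lean on these libraries where they do the work, as an engineer would, in place of code of your own. Each camera call takes 0.05 s, during which the arm holds its last target. There are 200 camera calls.

## Task

The washed chopping boards are dry: move all four from the draining rack to the storage stand, each into the channel of its own colour, upright, pushed fully down to the channel floor and roughly centred along it. Do not let any board fall over, and leave the mug and the pepper mill where they stand.

Things in the scene. Friction and masses are not known exactly. Their poses are not given: they have to be found in the camera images.
- board_red: red chopping board, 210 mm long (x), 12 thick (y), 140 high (z up), standing on a long edge. Origin: middle of the bottom edge. Hand-hole at its +x end, 55 to 83 mm from the middle; the top edge is solid at the middle. All four boards are alike but for colour; each weighs 0.23 to 0.40 kg.
- board_green: green chopping board, 210 mm long (x), 12 thick (y), 140 high (z up), standing on a long edge. Origin: middle of the bottom edge. Hand-hole at its +x end, 55 to 83 mm from the middle; the top edge is solid at the middle. It starts upright in the draining rack, whose fixed tray floor is 12 mm above the worktop.
- board_blue: blue chopping board, 210 mm long (x), 12 thick (y), 140 high (z up), standing on a long edge. Origin: middle of the bottom edge. Hand-hole at its +x end, 55 to 83 mm from the middle; the top edge is solid at the middle. In the draining rack the boards are parallel, 60 mm apart centre to centre, in any colour order, wire hoops 78 mm high close on both sides.
- board_yellow: yellow chopping board, 210 mm long (x), 12 thick (y), 140 high (z up), standing on a long edge. Origin: middle of the bottom edge. Hand-hole at its +x end, 55 to 83 mm from the middle; the top edge is solid at the middle. The draining rack may be on either side of the robot.
- slot_red: red channel of the storage stand, place of the red board: 130 mm long (x, open ends, board lies along it), 70 high. Origin: centre of its underside, z up. Inner floor 6 mm above it; inside 15 mm wide up to 50 mm, then flared to a 44 mm mouth at 70. All four channels are alike but for colour; the lips of each are about 50 mm wide over all.
- slot_green: green channel of the storage stand, place of the green board: 130 mm long (x, open ends, board lies along it), 70 high. Origin: centre of its underside, z up. Inner floor 6 mm above it; inside 15 mm wide up to 50 mm, then flared to a 44 mm mouth at 70. Either end of the board may point either way; it overhangs the channel by 40 mm at each end.
- slot_blue: blue channel of the storage stand, place of the blue board: 130 mm long (x, open ends, board lies along it), 70 high. Origin: centre of its underside, z up. Inner floor 6 mm above it; inside 15 mm wide up to 50 mm, then flared to a 44 mm mouth at 70. The channels are fixed side by side, parallel, 60 mm apart, in any colour order.
- slot_yellow: yellow channel of the storage stand, place of the yellow board: 130 mm long (x, open ends, board lies along it), 70 high. Origin: centre of its underside, z up. Inner floor 6 mm above it; inside 15 mm wide up to 50 mm, then flared to a 44 mm mouth at 70. All channels stand on a bamboo base; their undersides are 14 mm above the worktop.
- mug: white ceramic mug with a handle, a bystander standing loose on the worktop at the far right, 82 mm across, 95 mm high. Origin: centre of its underside
- mill: dark wooden pepper mill, a bystander standing loose on the worktop at the far left, 56 mm across, 154 mm high. Origin: centre of its underside
Things that resemble listed ones, but are neither listed nor needed, are in the scene too. Of the things that look like the board_red, the smallest one is meant.

How it is judged:
By the outcome, as a careful person would: the job done as asked, in the order asked, and still so for the second after the job is handed in, with the robot touching nothing.
It also fails if it takes over 122 s, if anything falls off the work surface, if the arm or the gripper's body presses on something with over 40 N, if the wrist force passes 120 N, or if a joint passes its speed limit or range.

## Working session

There is one attempt and no reset: what is moved stays moved. The work goes in short steps, Python scripts to look and compute and a tool call to move; the robot and the scene stay as the last step left them, time stands still between calls to the robot, and variables do not carry over. Pictures are saved under pics/ and viewed, at most 14 in all, crops included, and the job is handed in when it is done.

Besides the shell and the picture viewer there is one more tool, called after "Request:" as name([rows], argument=value, ...), one row to a line, values as JSON. jog_arm: Moves the arm, as the interface text tells. Its arguments: {"type":"object","properties":{"deltas":{"type":"array"},"force":{"type":"number"}},"required":["deltas"]}

```bash
mkdir -p pics; python3 - <<'E'
from plant import r
import cv2,numpy as np
s=r.get_state();print({k:np.round(v,3).tolist() for k,v in s.items()})
for n in("scene","top"):
    cv2.imwrite(f"pics/{n}0.png",r.capture(n));i=r.camera_info(n);print(n,{k:np.round(v,4).tolist() if not isinstance(v,str) else v for k,v in i.items()})
E
```

```text
{'time_s': 0.0, 'joints': [87.613, 20.593, 0.633, -0.02, -70.138, -16.507], 'qd': [0.024, -0.01, -0.044, 0.066, 0.063, 0.028], 'joint_torque': [-0.0, -58.272, 29.304, 6.997, 0.007, -0.0], 'tcp_pos': [0.218, 0.638, 0.245], 'eef_rot': [179.901, -0.01, -18.901], 'contact_force': [-0.672, 0.901, 0.231], 'moment': [-0.018, 0.025, -0.003], 'gripper_force': 0.0, 'gripper_width': 0.088}
scene {'fx': 407.9088, 'fy': 407.9088, 'cx': 322.1464, 'cy': 193.5734, 'view': [[0.8183, 0.5748, -0.0061, -0.3381], [-0.4786, 0.6871, 0.5466, 0.1664], [0.3184, -0.4444, 0.8373, -1.255], [0.0, 0.0, 0.0, 1.0]]}
top {'fx': 398.1067, 'fy': 398.1067, 'cx': 318.1495, 'cy': 194.4128, 'view': [[0.0143, -0.9998, -0.0164, -0.0069], [0.9858, 0.0113, 0.1677, -0.4263], [-0.1675, -0.0185, 0.9857, -0.9965], [0.0, 0.0, 0.0, 1.0]]}
```

View pics/top0.png

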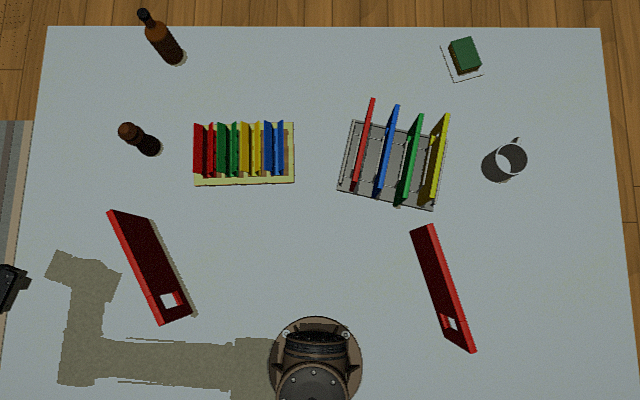

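View pics/scene0.png

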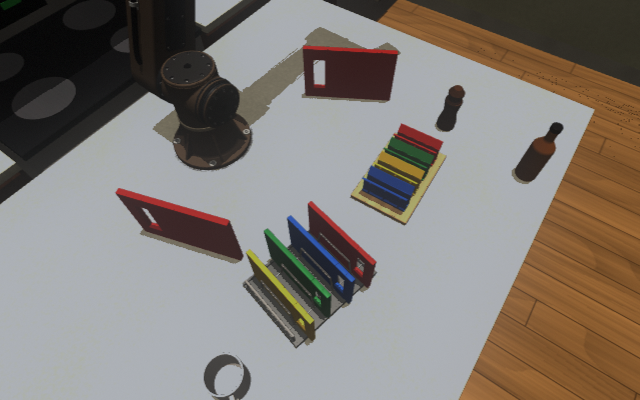

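The top view shows three red board lookalikes: one in the rack (363,145), a large one standing at the left (150,265) and a large one at the right (443,290). I choose the one in the rack, which is the smallest. The stand is at (244,153) with channels red, green, yellow, blue from the left. The rack is at (395,160) with boards red, blue, green, yellow. I'll check both in close crops.

```bash
python3 - <<'E'
import cv2
t=cv2.imread("pics/top0.png")
cv2.imwrite("pics/rack.png",cv2.resize(t[92:212,332:462],None,fx=5,fy=5,interpolation=cv2.INTER_CUBIC)[:600])
cv2.imwrite("pics/stand.png",cv2.resize(t[115:190,187:300],None,fx=7,fy=7,interpolation=cv2.INTER_CUBIC))
E
```

```text
(no output)
```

View pics/rack.png

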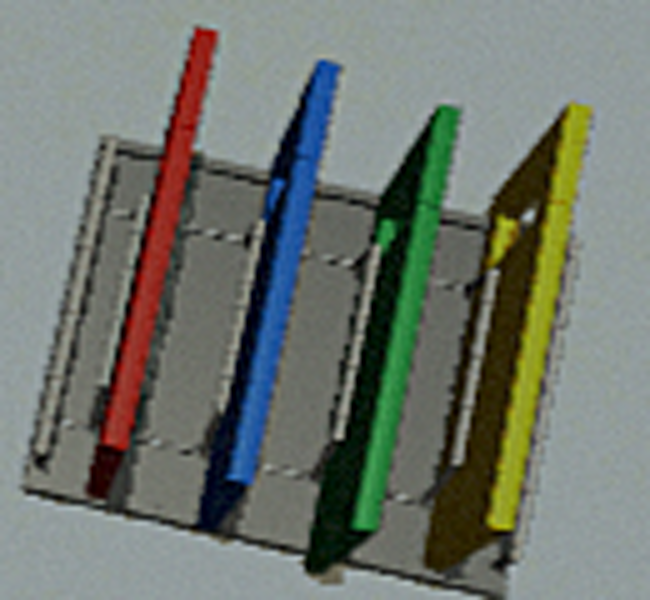

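View pics/stand.png

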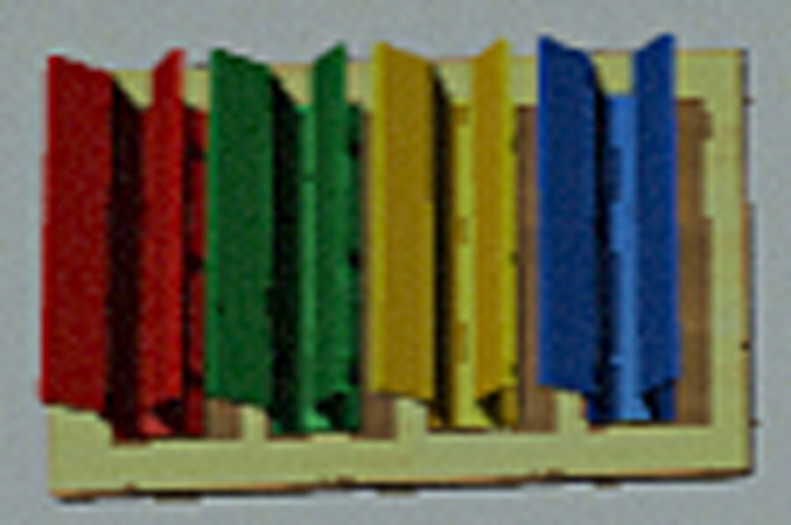

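The rack crop shows the board top edges, far end to near end in crop pixels (5x): red (206,30) to (115,448), blue (329,64) to (241,483), green (448,106) to (367,528), yellow (580,105) to (501,528). The hand-holes are at the far end. In the stand crop (7x) the outer lip corners are red (48,57) (42,403) (185,50) (182,403) up to blue (539,38) (540,385) (675,36) (678,378).

```bash
cat > h.py <<'E'
from plant import r
import numpy as np
def ray(n,px,z,info=None):
    i=info or r.camera_info(n);V=np.array(i["view"]);R=V[:3,:3];c=-R.T@V[:3,3]
    px=np.atleast_2d(px).astype(float)
    d=np.c_[(px[:,0]-i["cx"])/i["fx"],-(px[:,1]-i["cy"])/i["fy"],-np.ones(len(px))]@R
    return c+d*((z-c[2])/d[:,2])[:,None]
E
python3 - <<'E'
from h import *
np.set_printoptions(precision=4,suppress=True)
o=-.4
B=dict(red=[(206,30),(115,448)],blue=[(329,64),(241,483)],green=[(448,106),(367,528)],yellow=[(580,105),(501,528)])
for k,v in B.items():
    P=ray("top",np.array(v)/5+[332+o,92+o],.152)[:,:2];d=P[0]-P[1]
    print(k,P.mean(0),np.linalg.norm(d),np.degrees(np.arctan2(d[1],d[0])))
S=dict(red=[(48,57),(42,403),(185,50),(182,403)],green=[(211,50),(208,398),(346,43),(347,398)],yellow=[(374,42),(370,392),(508,40),(510,395)],blue=[(539,38),(540,385),(675,36),(678,378)])
for k,v in S.items():
    P=ray("top",np.array(v)/7+[187+o,115+o],.084)[:,:2];d=P[0]+P[2]-P[1]-P[3]
    print(k,P.mean(0),np.linalg.norm(d)/2,np.degrees(np.arctan2(d[1],d[0])),np.linalg.norm(P[0]-P[2]))
E
```

```text
red [ 0.5407 -0.1091] 0.20902466020188187 -12.059390478205852
blue [ 0.5244 -0.1671] 0.20821400788204483 -12.247233986968157
green [ 0.504  -0.2237] 0.20763207712998938 -11.883738965443742
yellow [ 0.5049 -0.2853] 0.20817000109576994 -12.205463773106537
red [0.5368 0.2915] 0.13111559647536242 2.8947109070568704 0.05032769824007969
green [0.5397 0.2321] 0.13183225715296396 2.882979311490964 0.04954218079887669
yellow [0.5421 0.1732] 0.13211221209101323 2.320501840817135 0.04912016207542059
blue [0.5456 0.1126] 0.12910443307759578 2.2225401533793865 0.049771900545378174
```

Request:
jog_arm([
  [[-0.09,2,-4.7,0.5,0.0075],[-0.09,2,-4.7,0.5,0.0075],[-0.09,2,-4.7,0.5,0.0075],[-0.09,2,-4.7,0.5,0.0075],[-0.09,2,-4.7,0.5,0.0075],[-0.09,2,-4.7,0.5,0.0075],[-0.09,2,-4.7,0.5,0.0075],[-0.09,2,-4.7,0.5,0.0075]],
], force=40)

```text
time_s: 1.1
tcp_pos: [0.3788, 0.2609, 0.2856]
eef_rot: [-180.0, 0.0, -15.4]
contact_force: [1.4, -0.6, 0.2]
gripper_width: 0.0399
gripper_force: 0.0
```

Request:
jog_arm([
  [[-0.09,2.1,-4.7,0,0.0075],[-0.09,2.1,-4.7,0,0.0075],[-0.09,2.1,-4.7,0,0.0075],[-0.09,2.1,-4.7,0,0.0075],[-0.09,2.1,-4.7,0,0.0075],[-0.09,2.1,-4.7,0,0.0075],[-0.09,2.1,-4.7,0,0.0075],[-0.09,1.6,-4.2,0,0.0075]],
])

```text
time_s: 2.1
tcp_pos: [0.542, -0.1102, 0.2851]
eef_rot: [180.0, 0.0, -12.0]
contact_force: [0.3, 0.1, -0.1]
gripper_width: 0.0396
gripper_force: 0.0
```

Request:
jog_arm([
  [[-0.09,0,0,0,0],[-0.09,0,0,0,0],[-0.09,0,0,0,0]],
])

```text
time_s: 2.48
tcp_pos: [0.5413, -0.1076, 0.2856]
eef_rot: [-180.0, -0.0, -12.0]
contact_force: [-0.1, -0.5, -0.2]
gripper_width: 0.0401
gripper_force: 0.0
```

```bash
python3 - <<'E'
from h import *
import cv2
i=r.camera_info("wrist");im=r.capture("wrist")
V=np.array(i["view"]);
def proj(p):
    c=V[:3,:3]@p+V[:3,3];return [i["cx"]+i["fx"]*c[0]/-c[2],i["cy"]-i["fy"]*c[1]/-c[2]]
for n,c in dict(red=(.5407,-.1091),blue=(.5244,-.1671)).items():
    d=np.array([np.cos(np.radians(-12.1)),np.sin(np.radians(-12.1))])
    q=[proj(np.r_[np.array(c)+s*.105*d,.152]) for s in(1,-1)];print(n,np.round(q))
    cv2.line(im,*[tuple(int(v) for v in p) for p in q],(255,255,255),1)
cv2.imwrite("pics/w1.png",im)
E
```

```text
red [[326.  85.]
 [325. 290.]]
blue [[391.  89.]
 [380. 293.]]
```

View pics/w1.png

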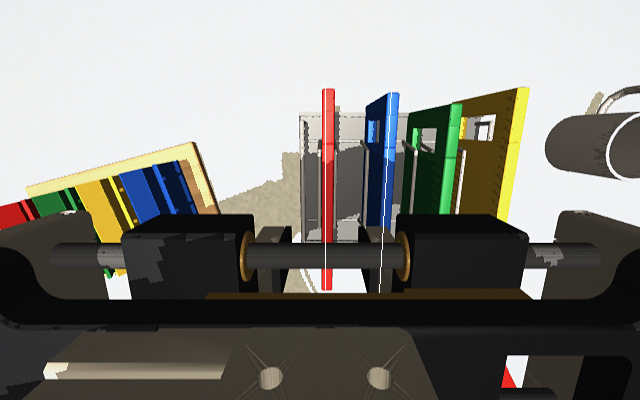

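The wrist view shows the red board between the fingers, with its edge from (328,90) to (326,290). That agrees with the prediction to within about 2 mm, so I'm going down to grasp it.

Request:
jog_arm([
  [[-0.09,0,0,-2.5,0],[-0.09,0,0,-2.5,0],[-0.09,0,0,-2.5,0],[-0.09,0,0,-2.5,0],[-0.09,0,0,-2,0],[-0.09,0,0,-2,0],[-0.09,0,0,-1,0],[-0.09,0,0,-0.8,0]],
])

```text
time_s: 3.52
tcp_pos: [0.5418, -0.1079, 0.1276]
eef_rot: [-180.0, -0.0, -12.0]
contact_force: [0.1, -0.2, 0.7]
gripper_width: 0.0399
gripper_force: 0.0
```

Request:
jog_arm([
  [[-1,0,0,0,0],[-1,0,0,0,0],[-1,0,0,0,0],[-1,0,0,0,0],[-1,0,0,0,0]],
], force=40)

```text
time_s: 4.15
tcp_pos: [0.5417, -0.1087, 0.128]
eef_rot: [180.0, -0.0, -12.0]
contact_force: [-0.8, -3.1, 2.7]
gripper_width: 0.012
gripper_force: 40.0
```

Request:
jog_arm([
  [[-1,0,0,1,0],[-1,0,0,2,0],[-1,0,0,2.5,0],[-1,0,0,2.5,0],[-1,0,0,2.5,0],[-1,0,0,2.5,0],[-1,0,0,2.5,0],[-1,0,0,1.3,0]],
])

```text
time_s: 5.15
tcp_pos: [0.5418, -0.1081, 0.297]
eef_rot: [-179.9, -0.1, -12.0]
contact_force: [0.6, 0.4, -4.3]
gripper_width: 0.0117
gripper_force: 40.0
```

Request:
jog_arm([
  [[-1,0,1.5,0,0.016],[-1,0,2.5,0,0.016],[-1,0,3,0,0.016],[-1,0,3,0,0.016],[-1,0,3,0,0.016],[-1,0,3,0,0.016],[-1,0,3,0,0.016],[-1,0,3,0,0.016]],
])

```text
time_s: 6.15
tcp_pos: [0.5406, 0.1133, 0.2942]
eef_rot: [180.0, 0.1, -4.6]
contact_force: [0.7, -0.1, -3.0]
gripper_width: 0.012
gripper_force: 40.0
```

Request:
jog_arm([
  [[-1,0,3,0,0.016],[-1,0,3,0,0.016],[-1,0,3,0,0.016],[-1,0,3,0,0.016],[-1,0,2.5,0,0.016],[-1,0,1.5,0,0.016],[-1,-0.2,1,0,0.016],[-1,-0.2,1,0,0.016]],
])

```text
time_s: 7.15
tcp_pos: [0.5374, 0.2917, 0.2955]
eef_rot: [180.0, 0.0, 2.7]
contact_force: [-1.1, -0.3, -2.9]
gripper_width: 0.0118
gripper_force: 40.0
```

Request:
jog_arm([
  [[-1,0,0,-1,0],[-1,0,0,-1,0],[-1,0,0,-1,0],[-1,0,0,-1,0],[-1,0,0,0,0],[-1,0,0,0,0]],
])

```text
time_s: 7.9
tcp_pos: [0.5378, 0.2916, 0.2558]
eef_rot: [-180.0, -0.0, 2.6]
contact_force: [-0.2, 0.3, -3.1]
gripper_width: 0.0118
gripper_force: 40.0
```

```bash
python3 - <<'E'
from h import *
import cv2
a=r.capture("wrist");b=r.capture("scene")
cv2.imwrite("pics/c1.png",np.vstack([cv2.resize(a[60:320,160:560],(800,300)*1 if 0 else (460,299)),cv2.resize(b[60:240,320:500],(460,300)) if 0 else cv2.resize(b[50:250,300:600],(460,300))]))
E
```

```text
(no output)
```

View pics/c1.png

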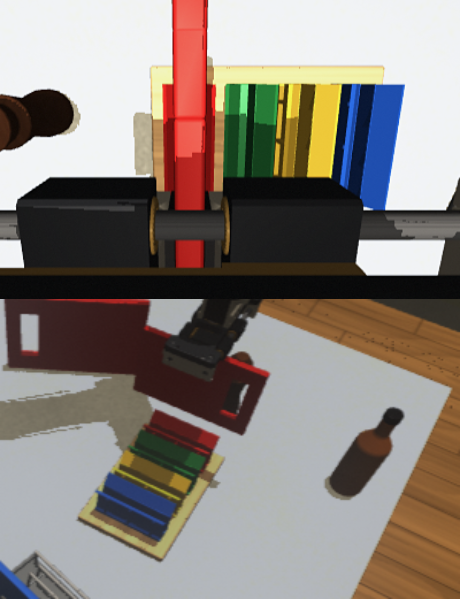

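The wrist view shows the held red board centred over and parallel to the red channel (lips from about 163 to 215, board at 190). I'm lowering it.

Request:
jog_arm([
  [[-1,0,0,-1.5,0],[-1,0,0,-1.5,0],[-1,0,0,-1.5,0],[-1,0,0,-1.2,0],[-1,0,0,-1,0],[-1,0,0,-0.5,0],[-1,0,0,-0.5,0],[-1,0,0,0,0]],
])

```text
time_s: 9.0
tcp_pos: [0.5376, 0.2916, 0.1784]
eef_rot: [180.0, 0.0, 2.6]
contact_force: [0.0, 0.4, -2.2]
gripper_width: 0.0121
gripper_force: 40.0
```

Request:
jog_arm([
  [[-1,0,0,-0.3,0],[-1,0,0,-0.3,0],[-1,0,0,-0.3,0],[-1,0,0,0,0]],
])

```text
time_s: 9.5
tcp_pos: [0.5375, 0.2915, 0.1692]
eef_rot: [180.0, 0.0, 2.6]
contact_force: [-0.7, -0.6, -2.8]
gripper_width: 0.0117
gripper_force: 40.0
```

Already 10 mm into the throat without contact. Continuing.

Request:
jog_arm([
  [[-1,0,0,-0.5,0],[-1,0,0,-0.5,0],[-1,0,0,-0.5,0],[-1,0,0,-0.5,0],[-1,0,0,-0.5,0],[-1,0,0,-0.3,0],[-1,0,0,0,0]],
])

```text
time_s: 10.38
tcp_pos: [0.5375, 0.2915, 0.1413]
eef_rot: [180.0, 0.0, 2.6]
contact_force: [-0.0, 0.8, -2.6]
gripper_width: 0.012
gripper_force: 40.0
```

Request:
jog_arm([
  [[-1,0,0,-0.2,0],[-1,0,0,-0.2,0],[-1,0,0,-0.2,0],[-1,0,0,0,0]],
])

```text
time_s: 10.88
tcp_pos: [0.5377, 0.2916, 0.136]
eef_rot: [-180.0, -0.0, 2.7]
contact_force: [-1.2, -0.6, 2.2]
gripper_width: 0.0118
gripper_force: 40.0
```

Request:
jog_arm([
  [[-1,0,0,-0.2,0],[-1,0,0,0,0],[-0.09,0,0,0,0],[-0.09,0,0,0,0],[-0.09,0,0,0,0],[-0.09,0,0,1,0],[-0.09,0,0,2,0],[-0.09,0,0,2,0]],
])

```text
time_s: 11.88
tcp_pos: [0.5378, 0.2917, 0.1846]
eef_rot: [180.0, -0.0, 2.6]
contact_force: [0.9, -0.4, -0.6]
gripper_width: 0.0399
gripper_force: 0.0
```

Request:
jog_arm([
  [[-0.09,0,0,4,0],[-0.09,0,0,4,0],[-0.09,0,-3,2.6,-0.02],[-0.09,0,-5,0,-0.02],[-0.09,-0.2,-5,0,-0.02],[-0.09,-0.2,-5,0,-0.02],[-0.09,-0.2,-5,0,-0.02],[-0.09,-0.2,-5,0,-0.03]],
])

```text
time_s: 12.88
tcp_pos: [0.5294, 0.01, 0.2905]
eef_rot: [-180.0, -0.1, -4.8]
contact_force: [0.1, -0.6, 0.5]
gripper_width: 0.0398
gripper_force: 0.0
```

Request:
jog_arm([
  [[-0.09,-0.2,-5,0,-0.03],[-0.09,-0.2,-5,0,-0.03],[-0.09,0,-4,0,-0.03],[-0.09,0,-3,0,-0.037],[-0.09,0,-1,0,0],[-0.09,0,0,0,0],[-0.09,0,0,0,0]],
])

```text
time_s: 13.75
tcp_pos: [0.5257, -0.1677, 0.2897]
eef_rot: [-180.0, -0.0, -12.0]
contact_force: [-1.8, 0.2, 0.0]
gripper_width: 0.0403
gripper_force: 0.0
```

```bash
python3 - <<'E'
from h import *
import cv2
print(r.get_state()["tcp_pos"],r.get_state()["eef_rot"])
i=r.camera_info("wrist");im=r.capture("wrist");t=r.capture("top")
V=np.array(i["view"])
def proj(p):
    c=V[:3,:3]@p+V[:3,3];return [i["cx"]+i["fx"]*c[0]/-c[2],i["cy"]-i["fy"]*c[1]/-c[2]]
d=np.array([np.cos(np.radians(-12.1)),np.sin(np.radians(-12.1))])
q=[proj(np.r_[np.array((.5244,-.1671))+s*.105*d,.152]) for s in(1,-1)];print(np.round(q))
cv2.line(im,*[tuple(int(v) for v in p) for p in q],(255,255,255),1)
cv2.imwrite("pics/w2.png",np.vstack([im[60:320,100:500],cv2.resize(t[100:200,180:330],(400,267))]))
E
```

```text
[ 0.52569524 -0.16766514  0.28974926] [-1.79989105e+02 -1.30914867e-02 -1.20237904e+01]
[[323.  87.]
 [323. 288.]]
```

View pics/w2.png

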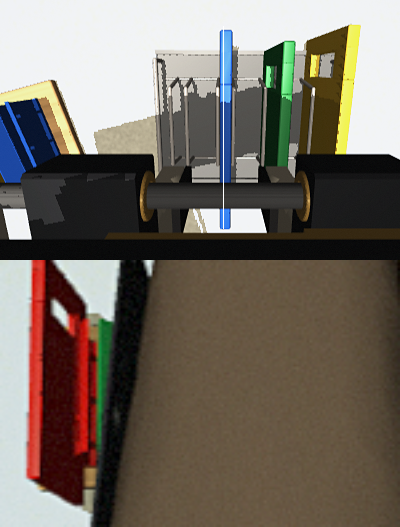

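The wrist view shows the blue board centred between the fingers (column 225 of the crop), and the red board standing upright in its channel. Next I grasp blue.

Request:
jog_arm([
  [[-0.09,0,0,-3,0],[-0.09,0,0,-3,0],[-0.09,0,0,-3,0],[-0.09,0,0,-3,0],[-0.09,0,0,-2,0],[-0.09,0,0,-1.2,0],[-0.09,0,0,-1,0],[-0.09,0,0,0,0]],
])

```text
time_s: 14.85
tcp_pos: [0.5255, -0.1682, 0.1273]
eef_rot: [180.0, 0.0, -12.1]
contact_force: [0.6, -0.4, 0.1]
gripper_width: 0.0397
gripper_force: 0.0
```

Request:
jog_arm([
  [[-1,0,0,0,0],[-1,0,0,0,0],[-1,0,0,0,0],[-1,0,0,0,0],[-1,0,0,0,0]],
])

```text
time_s: 15.48
tcp_pos: [0.5258, -0.1684, 0.1279]
eef_rot: [-180.0, -0.0, -12.1]
contact_force: [0.2, 1.1, 3.8]
gripper_width: 0.0121
gripper_force: 40.0
```

Request:
jog_arm([
  [[-1,0,0,1,0],[-1,0,0,2,0],[-1,0,0,2.5,0],[-1,0,0,2.5,0],[-1,0,0,2.5,0],[-1,0,0,2.5,0],[-1,0,0,2.5,0],[-1,0,0,1.3,0]],
])

```text
time_s: 16.48
tcp_pos: [0.5256, -0.1684, 0.2968]
eef_rot: [-180.0, -0.1, -12.1]
contact_force: [0.1, -0.5, -5.1]
gripper_width: 0.0119
gripper_force: 40.0
```

Request:
jog_arm([
  [[-1,0.15,1.1,0,0.0184],[-1,0.15,2,0,0.0184],[-1,0.15,2.5,0,0.0184],[-1,0.15,2.5,0,0.0184],[-1,0.15,2.5,0,0.0184],[-1,0.15,2.5,0,0.0184],[-1,0.15,2.5,0,0.0184],[-1,0.15,2.5,0,0.0184]],
])

```text
time_s: 17.48
tcp_pos: [0.5368, 0.014, 0.294]
eef_rot: [180.0, 0.1, -3.6]
contact_force: [0.8, -0.7, -4.2]
gripper_width: 0.0119
gripper_force: 40.0
```

Request:
jog_arm([
  [[-1,0.15,2.5,0,0.0184],[-1,0.15,2.5,0,0.0184],[-1,0.15,2,0,0.0184],[-1,0.15,1.5,0,0.0184],[-1,0.15,1,0,0.0184],[-1,0.15,0.5,0,0.0184],[-1,0,0,-1,0],[-1,0,0,-1,0]],
])

```text
time_s: 18.48
tcp_pos: [0.5463, 0.1121, 0.2746]
eef_rot: [180.0, 0.0, 2.6]
contact_force: [-0.1, -1.0, -4.6]
gripper_width: 0.0118
gripper_force: 40.0
```

Request:
jog_arm([
  [[-1,0,0,-1.5,0],[-1,0,0,-1.5,0],[-1,0,0,-1.5,0],[-1,0,0,-1.2,0],[-1,0,0,-1,0],[-1,0,0,0,0],[-1,0,0,0,0]],
])

```text
time_s: 19.35
tcp_pos: [0.547, 0.1127, 0.209]
eef_rot: [-180.0, -0.0, 2.7]
contact_force: [-0.0, 0.2, -3.2]
gripper_width: 0.0118
gripper_force: 40.0
```

Request:
jog_arm([
  [[-1,0,-0.05,-1,0],[-1,0,0,-1,0],[-1,0,0,-1,0],[-1,0,0,-0.4,0],[-1,0,0,-0.4,0],[-1,0,0,-0.4,0],[-1,0,0,0,0]],
])

```text
time_s: 20.23
tcp_pos: [0.5465, 0.112, 0.1663]
eef_rot: [180.0, 0.0, 2.7]
contact_force: [-0.2, -0.6, -3.0]
gripper_width: 0.0117
gripper_force: 40.0
```

Request:
jog_arm([
  [[-1,0,0,-0.5,0],[-1,0,0,-0.5,0],[-1,0,0,-0.5,0],[-1,0,0,-0.5,0],[-1,0,0,-0.4,0],[-1,0,0,-0.3,0],[-1,0,0,0,0]],
])

```text
time_s: 21.1
tcp_pos: [0.5465, 0.1121, 0.1393]
eef_rot: [180.0, 0.0, 2.7]
contact_force: [-0.5, -0.3, -3.9]
gripper_width: 0.0117
gripper_force: 40.0
```

Request:
jog_arm([
  [[-1,0,0,-0.2,0],[-1,0,0,-0.2,0],[-1,0,0,-0.1,0],[-1,0,0,0,0]],
])

```text
time_s: 21.6
tcp_pos: [0.5468, 0.1121, 0.1359]
eef_rot: [180.0, -0.1, 2.7]
contact_force: [-4.5, -0.6, 7.5]
gripper_width: 0.0114
gripper_force: 40.0
```

Request:
jog_arm([
  [[-0.09,0,0,0,0],[-0.09,0,0,0,0],[-0.09,0,0,0,0],[-0.09,0,0,1,0],[-0.09,0,0,2,0],[-0.09,0,0,4,0],[-0.09,0,0,4,0],[-0.09,-0.2,-2,4,0]],
])

```text
time_s: 22.6
tcp_pos: [0.5447, 0.0925, 0.2866]
eef_rot: [-180.0, -0.0, 2.8]
contact_force: [0.6, -0.2, -0.5]
gripper_width: 0.0397
gripper_force: 0.0
```

Request:
jog_arm([
  [[-0.09,-0.5,-5,0.5,-0.03],[-0.09,-0.5,-5,0,-0.03],[-0.09,-0.6,-5,0,-0.03],[-0.09,-0.6,-5,0,-0.04],[-0.09,-0.6,-5,0,-0.04],[-0.09,-0.6,-4,0,-0.04],[-0.09,-0.6,-2,0,-0.037],[-0.09,0,-0.5,0,-0.01]],
])

```text
time_s: 23.6
tcp_pos: [0.5042, -0.2241, 0.2901]
eef_rot: [180.0, -0.0, -12.2]
contact_force: [0.8, 0.2, 0.1]
gripper_width: 0.0401
gripper_force: 0.0
```

Request:
jog_arm([
  [[-0.09,0,0,0,0],[-0.09,0,0,0,0]],
])

```text
time_s: 23.85
tcp_pos: [0.5049, -0.2222, 0.2898]
eef_rot: [-180.0, -0.0, -12.0]
contact_force: [0.1, -0.3, -1.0]
gripper_width: 0.0399
gripper_force: 0.0
```

```bash
python3 - <<'E'
from h import *
import cv2
i=r.camera_info("wrist");im=r.capture("wrist");t=r.capture("scene")
V=np.array(i["view"])
def proj(p):
    c=V[:3,:3]@p+V[:3,3];return [i["cx"]+i["fx"]*c[0]/-c[2],i["cy"]-i["fy"]*c[1]/-c[2]]
d=np.array([np.cos(np.radians(-12.1)),np.sin(np.radians(-12.1))])
q=[proj(np.r_[np.array((.504,-.2237))+s*.105*d,.152]) for s in(1,-1)];print(np.round(q))
cv2.line(im,*[tuple(int(v) for v in p) for p in q],(255,255,255),1)
cv2.imwrite("pics/w3.png",np.vstack([im[60:320,100:500],cv2.resize(t[80:280,280:480],(400,330))]))
E
```

```text
[[326.  86.]
 [325. 288.]]
```

View pics/w3.png

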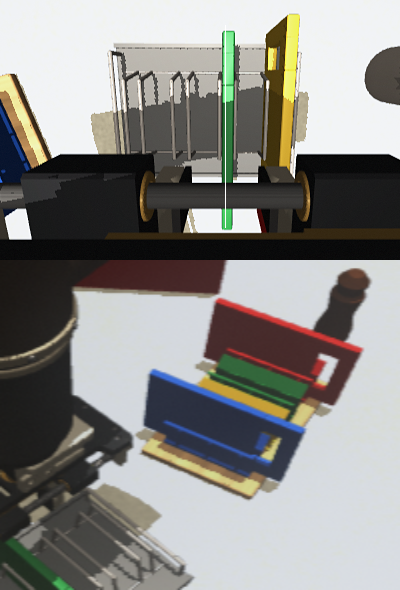

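Red and blue stand in their channels, and green is centred between the fingers (column 228). Next I grasp green.

Request:
jog_arm([
  [[-0.09,0,-0.15,-3,0],[-0.09,0,0,-3,0],[-0.09,0,0,-3,0],[-0.09,0,0,-3,0],[-0.09,0,0,-2,0],[-0.09,0,0,-1.2,0],[-0.09,0,0,-1,0],[-0.09,0,0,0,0]],
])

```text
time_s: 24.95
tcp_pos: [0.5045, -0.2243, 0.1273]
eef_rot: [180.0, 0.0, -12.0]
contact_force: [0.5, -0.0, 0.3]
gripper_width: 0.0399
gripper_force: 0.0
```

Request:
jog_arm([
  [[-1,0,0,0,0],[-1,0,0,0,0],[-1,0,0,0,0],[-1,0,0,0,0],[-1,0,0,0,0]],
])

```text
time_s: 25.58
tcp_pos: [0.5047, -0.2244, 0.1279]
eef_rot: [180.0, -0.0, -12.0]
contact_force: [-0.7, 1.1, 3.9]
gripper_width: 0.0116
gripper_force: 40.0
```

Request:
jog_arm([
  [[-1,0,0,1,0],[-1,0,0,2,0],[-1,0,0,2.5,0],[-1,0,0,2.5,0],[-1,0,0,2.5,0],[-1,0,0,2.5,0],[-1,0,0,2.5,0],[-1,0,0,1.8,0]],
])

```text
time_s: 26.58
tcp_pos: [0.5044, -0.2243, 0.3019]
eef_rot: [-180.0, -0.0, -12.0]
contact_force: [0.2, -0.2, -3.0]
gripper_width: 0.012
gripper_force: 40.0
```

Request:
jog_arm([
  [[-1,0.225,1.5,0,0.016],[-1,0.225,2.5,0,0.016],[-1,0.225,3.3,0,0.016],[-1,0.225,3.3,0,0.016],[-1,0.225,3.3,0,0.016],[-1,0.225,3.3,0,0.016],[-1,0.225,3.3,0,0.016],[-1,0.225,3.3,0,0.016]],
])

```text
time_s: 27.58
tcp_pos: [0.5217, 0.0153, 0.2995]
eef_rot: [180.0, 0.1, -4.6]
contact_force: [0.1, 0.0, -2.0]
gripper_width: 0.0118
gripper_force: 40.0
```

Request:
jog_arm([
  [[-1,0.225,3.3,0,0.016],[-1,0.225,3.3,0,0.016],[-1,0.225,3.3,0,0.016],[-1,0.225,3.3,0,0.016],[-1,0.225,3,0,0.016],[-1,0.225,2.5,0,0.016],[-1,0.225,1.6,0,0.016],[-1,0.225,1.5,0,0.016]],
])

```text
time_s: 28.58
tcp_pos: [0.5405, 0.2323, 0.3003]
eef_rot: [180.0, 0.0, 2.7]
contact_force: [1.5, 0.1, -2.2]
gripper_width: 0.0122
gripper_force: 40.0
```

Request:
jog_arm([
  [[-1,0,0,-1,0],[-1,0,0,-1.5,0],[-1,0,0,-1.5,0],[-1,0,0,-1.5,0],[-1,0,0,-1.5,0],[-1,0,0,-1.5,0],[-1,0,0,0,0],[-1,0,0,0,0]],
])

```text
time_s: 29.58
tcp_pos: [0.5409, 0.2318, 0.216]
eef_rot: [-180.0, -0.0, 2.6]
contact_force: [0.8, -0.2, -3.1]
gripper_width: 0.0117
gripper_force: 40.0
```

Request:
jog_arm([
  [[-1,0,0,-1.2,0],[-1,0,0,-1,0],[-1,0,0,-1,0],[-1,0,0,-0.6,0],[-1,0,0,-0.4,0],[-1,0,0,-0.4,0],[-1,0,0,-0.4,0],[-1,0,0,0,0]],
])

```text
time_s: 30.58
tcp_pos: [0.5405, 0.2315, 0.1653]
eef_rot: [180.0, 0.0, 2.6]
contact_force: [1.0, 0.4, -3.1]
gripper_width: 0.0117
gripper_force: 40.0
```

Request:
jog_arm([
  [[-1,0,0,-0.5,0],[-1,0,0,-0.5,0],[-1,0,0,-0.5,0],[-1,0,0,-0.5,0],[-1,0,0,-0.4,0],[-1,0,0,-0.3,0],[-1,0,0,0,0]],
])

```text
time_s: 31.45
tcp_pos: [0.5405, 0.2315, 0.1383]
eef_rot: [180.0, 0.0, 2.6]
contact_force: [-0.1, -0.1, -2.3]
gripper_width: 0.0121
gripper_force: 40.0
```

Request:
jog_arm([
  [[-1,0,0,-0.2,0],[-1,0,0,-0.2,0],[-1,0,0,0,0],[-1,0,0,0,0]],
])

```text
time_s: 31.95
tcp_pos: [0.5409, 0.2317, 0.1359]
eef_rot: [-180.0, -0.1, 2.7]
contact_force: [-4.6, -0.8, 7.4]
gripper_width: 0.0115
gripper_force: 40.0
```

Request:
jog_arm([
  [[-0.09,0,0,0,0],[-0.09,0,0,0,0],[-0.09,0,0,0,0],[-0.09,0,0,1,0],[-0.09,0,0,2,0],[-0.09,0,0,4,0],[-0.09,0,0,4,0],[-0.09,0,-1.7,4.4,-0.017]],
])

```text
time_s: 32.95
tcp_pos: [0.5405, 0.2149, 0.2903]
eef_rot: [180.0, -0.0, 1.7]
contact_force: [0.5, 0.9, -0.5]
gripper_width: 0.0401
gripper_force: 0.0
```

Request:
jog_arm([
  [[-0.09,-0.3,-5,0,-0.02],[-0.09,-0.3,-5,0,-0.02],[-0.09,-0.3,-5,0,-0.02],[-0.09,-0.3,-5,0,-0.02],[-0.09,-0.3,-5,0,-0.02],[-0.09,-0.3,-5,0,-0.02],[-0.09,-0.3,-5,0,-0.02],[-0.09,-0.3,-5,0,-0.02]],
])

```text
time_s: 33.95
tcp_pos: [0.5164, -0.1871, 0.2896]
eef_rot: [180.0, -0.1, -7.5]
contact_force: [0.8, 0.3, 0.3]
gripper_width: 0.0398
gripper_force: 0.0
```

Request:
jog_arm([
  [[-0.09,-0.4,-5,0,-0.02],[-0.09,-0.4,-3,0,-0.02],[-0.09,-0.4,-2,0,-0.02],[-0.09,0,0,0,-0.02],[-0.09,0,0,0,0],[-0.09,0,0,0,0]],
])

```text
time_s: 34.7
tcp_pos: [0.5049, -0.2845, 0.2888]
eef_rot: [-180.0, -0.0, -12.0]
contact_force: [1.4, -0.1, 0.4]
gripper_width: 0.0403
gripper_force: 0.0
```

```bash
python3 - <<'E'
from h import *
import cv2
i=r.camera_info("wrist");im=r.capture("wrist");t=r.capture("scene")
V=np.array(i["view"])
def proj(p):
    c=V[:3,:3]@p+V[:3,3];return [i["cx"]+i["fx"]*c[0]/-c[2],i["cy"]-i["fy"]*c[1]/-c[2]]
d=np.array([np.cos(np.radians(-12.1)),np.sin(np.radians(-12.1))])
q=[proj(np.r_[np.array((.5049,-.2853))+s*.105*d,.152]) for s in(1,-1)];print(np.round(q))
cv2.line(im,*[tuple(int(v) for v in p) for p in q],(255,255,255),1)
cv2.imwrite("pics/w4.png",np.vstack([im[60:320,100:500],cv2.resize(t[80:280,280:480],(400,330))]))
E
```

```text
[[325.  85.]
 [324. 288.]]
```

View pics/w4.png

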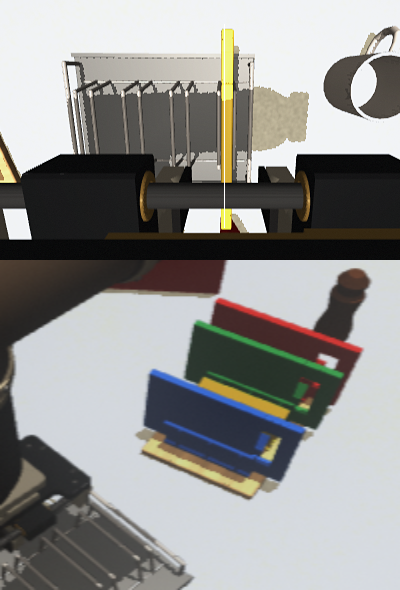

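Three boards stand in their own channels, and yellow is centred between the fingers (column 227). The mug is clear to the right at (375,85). Next I grasp yellow.

Request:
jog_arm([
  [[-0.09,0,-0.1,-3,0],[-0.09,0,0,-3,0],[-0.09,0,0,-3,0],[-0.09,0,0,-3,0],[-0.09,0,0,-2,0],[-0.09,0,0,-1.2,0],[-0.09,0,0,-1,0],[-0.09,0,0,0,0]],
])

```text
time_s: 35.8
tcp_pos: [0.5045, -0.2863, 0.1262]
eef_rot: [180.0, 0.0, -12.1]
contact_force: [0.3, -0.5, 0.2]
gripper_width: 0.0398
gripper_force: 0.0
```

Request:
jog_arm([
  [[-1,0,0,0,0],[-1,0,0,0,0],[-1,0,0,0,0],[-1,0,0,0,0],[-1,0,0,0,0]],
])

```text
time_s: 36.42
tcp_pos: [0.5048, -0.2865, 0.1269]
eef_rot: [180.0, -0.0, -12.1]
contact_force: [-1.5, 0.9, 2.5]
gripper_width: 0.0113
gripper_force: 40.0
```

Request:
jog_arm([
  [[-1,0,0,1,0],[-1,0,0,2,0],[-1,0,0,2.5,0],[-1,0,0,2.5,0],[-1,0,0,2.5,0],[-1,0,0,2.5,0],[-1,0,0,2.5,0],[-1,0,0,1.8,0]],
])

```text
time_s: 37.42
tcp_pos: [0.5044, -0.2862, 0.3008]
eef_rot: [-180.0, -0.0, -12.1]
contact_force: [0.2, 0.6, -2.4]
gripper_width: 0.0118
gripper_force: 40.0
```

Request:
jog_arm([
  [[-1,0.24,1.5,0,0.0161],[-1,0.24,2.5,0,0.0161],[-1,0.24,3.3,0,0.0161],[-1,0.24,3.3,0,0.0161],[-1,0.24,3.3,0,0.0161],[-1,0.24,3.3,0,0.0161],[-1,0.24,3.3,0,0.0161],[-1,0.24,3.3,0,0.0161]],
])

```text
time_s: 38.42
tcp_pos: [0.5229, -0.0467, 0.2986]
eef_rot: [-180.0, 0.1, -4.7]
contact_force: [-0.2, 0.4, -3.7]
gripper_width: 0.0117
gripper_force: 40.0
```

Request:
jog_arm([
  [[-1,0.24,3.3,0,0.0161],[-1,0.24,3.3,0,0.0161],[-1,0.24,3.3,0,0.0161],[-1,0.24,3.3,0,0.0161],[-1,0.24,3,0,0.0161],[-1,0.24,2.6,0,0.0161],[-1,0.24,1.7,0,0.0161],[-1,0.24,1.5,0,0.0161]],
])

```text
time_s: 39.42
tcp_pos: [0.5426, 0.1724, 0.299]
eef_rot: [180.0, 0.1, 2.7]
contact_force: [0.2, -0.8, -3.5]
gripper_width: 0.0118
gripper_force: 40.0
```

Request:
jog_arm([
  [[-1,0,0,-1,0],[-1,0,0,-1.5,0],[-1,0,0,-1.5,0],[-1,0,0,-1.5,0],[-1,0,0,-1.5,0],[-1,0,0,-1.5,0],[-1,0,0,0,0],[-1,0,0,0,0]],
])

```text
time_s: 40.42
tcp_pos: [0.5434, 0.1717, 0.215]
eef_rot: [-180.0, -0.0, 2.7]
contact_force: [-1.0, 0.6, -3.8]
gripper_width: 0.0118
gripper_force: 40.0
```

Request:
jog_arm([
  [[-1,0,0,-1.2,0],[-1,0,0,-1,0],[-1,0,0,-1,0],[-1,0,0,-0.6,0],[-1,0,0,-0.4,0],[-1,0,0,-0.4,0],[-1,0,0,-0.4,0],[-1,0,0,0,0]],
])

```text
time_s: 41.42
tcp_pos: [0.5428, 0.1715, 0.1643]
eef_rot: [180.0, 0.0, 2.7]
contact_force: [0.1, 0.1, -2.9]
gripper_width: 0.012
gripper_force: 40.0
```

Request:
jog_arm([
  [[-1,0,0,-0.5,0],[-1,0,0,-0.5,0],[-1,0,0,-0.5,0],[-1,0,0,-0.5,0],[-1,0,0,-0.4,0],[-1,0,0,-0.2,0],[-1,0,0,0,0]],
])

```text
time_s: 42.3
tcp_pos: [0.543, 0.1716, 0.1384]
eef_rot: [180.0, 0.0, 2.7]
contact_force: [-0.3, 0.2, -2.6]
gripper_width: 0.0119
gripper_force: 40.0
```

Request:
jog_arm([
  [[-1,0,0,-0.2,0],[-1,0,0,-0.2,0],[-1,0,0,-0.1,0],[-1,0,0,0,0]],
])

```text
time_s: 42.8
tcp_pos: [0.5432, 0.1717, 0.1349]
eef_rot: [-180.0, -0.1, 2.7]
contact_force: [-4.8, -0.3, 8.3]
gripper_width: 0.0118
gripper_force: 40.0
```

Yellow is seated. I'll release it, retreat upward and clear the view.

Request:
jog_arm([
  [[-0.09,0,0,0,0],[-0.09,0,0,0,0],[-0.09,0,0,0,0],[-0.09,0,0,1,0],[-0.09,0,0,2,0],[-0.09,0,0,4,0],[-0.09,0,0,4,0],[-0.09,0,-2,4,0]],
])

```text
time_s: 43.8
tcp_pos: [0.5431, 0.152, 0.2856]
eef_rot: [-180.0, -0.0, 2.7]
contact_force: [0.3, -0.5, 0.3]
gripper_width: 0.0402
gripper_force: 0.0
```

Request:
jog_arm([
  [[-0.09,0,-5,0,0],[-0.09,0,-5,0,0],[-0.09,0,-5,0,0],[-0.09,0,-5,0,0],[-0.09,0,-5,0,0],[-0.09,0,-5,0,0],[-0.09,0,-5,0,0],[-0.09,0,-3,0,0]],
])

```text
time_s: 44.8
tcp_pos: [0.5427, -0.2306, 0.2842]
eef_rot: [180.0, -0.0, 2.6]
contact_force: [0.4, 1.1, 0.1]
gripper_width: 0.0397
gripper_force: 0.0
```

Request:
jog_arm([
  [[-0.09,0,0,0,0],[-0.09,0,0,0,0],[-0.09,0,0,0,0],[-0.09,0,0,0,0]],
])

```text
time_s: 45.3
tcp_pos: [0.5432, -0.2276, 0.2838]
eef_rot: [180.0, -0.0, 2.7]
contact_force: [-0.4, -0.6, 0.1]
gripper_width: 0.0395
gripper_force: 0.0
```

```bash
python3 - <<'E'
from h import *
import cv2
t=r.capture("top");s=r.capture("scene")
cv2.imwrite("pics/f.png",np.vstack([cv2.resize(t[95:195,180:310],(429,330),interpolation=cv2.INTER_CUBIC),cv2.resize(s[100:240,320:500],(429,268)[:2] if 0 else (429,270))[:270]]))
E
```

```text
(no output)
```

View pics/f.png

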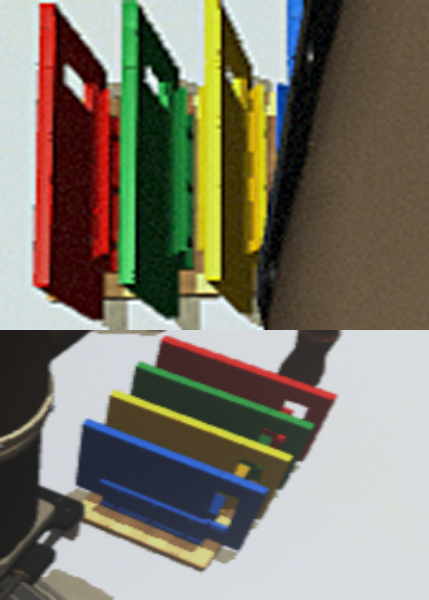

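All four boards stand upright in their own channels at equal height. The mill is untouched and the arm is clear.

```bash
python3 -c "
from plant import r
print(r.close_job())"
```

```text
the job is handed in; nothing more can be done
None
```

All four boards are upright in their own colour channels, seated on the channel floors; the mug and mill were not touched, and I handed the job in at about 45 s of the 122 s allowed.

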